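# Park the rattle drum on its strip

## Task

Tidy the sensory shelf: first lift the maple cup, marble and all, off the drum's place and stand it in the middle of its saucer in the back row. Then, pushing on its side, gently roll the clear rattle drum along the cork runner until it rests on the dark inlaid strip, lying squarely along the middle of the strip, without letting it run past. The drum must stay on the board and not knock the cup, and the other toys stay where they are.

Things in the scene. Friction and masses are not known exactly. Their poses are not given: they have to be found in the camera images.
- drum: Rattle drum: cylinder 80 mm in diameter, 130 mm long, lying on its side, 0.25 to 0.5 kg; clear tube with a maple rim 30 mm wide at each end (the tube is 2 mm smaller in radius). Too wide to grasp. Origin: its centre, 40 mm above the board. x is the cylinder's axis; y and z turn as it rolls. Rolls freely: after a push at 0.03 m/s it stops within 2 mm or so, at 0.05 m/s it can run on 40 mm, at 0.1 m/s over 120 mm.
- mark: Dark strip inlaid flush in the cork runner, 10 x 190 mm with a 36 mm cross-bar at each end: the drum's place. Origin: its middle, on the board's top (18 mm above the table). x runs along the strip, y along the runner in the rolling direction: the drum starts 150 to 340 mm away on the -y side, up to 0.04 rad askew and 6 mm off the runner's middle line. The cup starts on or near the strip.
- saucer: Maple saucer, a flat round disc 94 mm across and 8 mm thick, fixed, in one of the four places of the back row (row pitch 135 mm, about 148 mm beyond the runner's middle line). Origin: the centre of its underside, on the board's top; the cup stands on its flat top 8 mm higher, centred on a thin engraved ring.
- cup_center (a point): Maple cup, straight round, 60 mm in diameter and 70 mm tall, wall 4 mm, floor 6 mm, no handle, 0.12 kg, open at the top. This point: on its axis half-way up (35 mm above its foot). z is its upright axis.
- marble_center (a point): Glass marble 30 mm in diameter lying loose in the cup. This point: its centre.
- dome: Bystander in the back row: squish dome 80 mm across and 42 mm tall, loose. Origin: centre of its underside.
- ribbed: Bystander in the back row: white ribbed ceramic sphere 76 mm across the ribs, fixed to a round wooden foot, 84 mm tall in all, loose. Origin: centre of its underside.
- discs: Bystander in the back row: stack of four wooden discs glued together, 76 mm across at the foot and 55 mm tall, loose. Origin: centre of its underside.
- bin: Bystander: pale grey tilt-out bin, 100 mm along the runner, 150 mm across it (lip towards the robot) and 133 mm tall, fixed on the board past the runner's end. Origin: centre of its underside. (Not tracked: an aluminium bead slider 46 mm tall, fixed along the board's robot-side edge, at least 110 mm from the runner's middle line.)
Things that resemble listed ones, but are neither listed nor needed, are in the scene too. Of the things that look like the drum, the smaller one is meant. What is shaped like the part that bears cup_center but purple is not meant.

How it is judged (in metres and radians):
On the way, in this order (a step that is already met when the one before it is completed fails the run):
1. the cup stands upright on the middle of its saucer with the marble in it, let go (horizontal distance between cup_center and saucer below 0.016 m and z of cup_center in the frame of saucer between 0.038 and 0.048 m and angle between cup_center's own z axis and vertical below 0.1 rad and distance between marble_center and cup_center below 0.035 m and contact force between cup and the fingers below 0.05 N), for 0.2 s.
2. the drum lies at rest on the strip (y of drum in the frame of mark between -0.012 and 0.012 m and x of drum in the frame of mark between -0.035 and 0.035 m and angle between the x axis of drum and the x axis of mark, either way round below 0.12 rad and linear speed of drum below 0.01 m/s), for 0.2 s.
At the end, for the whole second after the job is handed in: The cup stands upright on the saucer, its axis within 16 mm of the saucer's centre, the marble inside it; the drum lies at rest on the strip, its centre within 12 mm of the strip across it and within 35 mm of the strip's middle along it, its axis within 0.12 rad of the strip's direction (all of step 2 and horizontal distance between cup_center and saucer below 0.016 m and z of cup_center in the frame of saucer between 0.038 and 0.048 m and angle between cup_center's own z axis and vertical below 0.1 rad and distance between marble_center and cup_center below 0.035 m); the robot touches nothing.
It fails at once if the drum runs past the strip (its centre more than 22 mm beyond it) (y of drum in the frame of mark above 0.022 m).
It fails at once if the drum is rolled roughly (faster than 0.25 m/s) (linear speed of drum above 0.25 m/s).
It fails at once if the drum is lifted or leaves the board (z of drum in the frame of mark above 0.055 m or z of drum in the frame of mark below 0.03 m).
It fails at once if the drum knocks the cup (contact force between drum and cup above 0.5 N).
It fails at once if a bystander in the back row is displaced (more than 12 mm) (distance of any of dome, ribbed, discs from where it was at the start of the episode above 0.012 m).
It also fails if it takes over 72 s, if anything falls off the work surface, if the arm or the gripper's body presses on something with over 40 N, if the wrist force passes 120 N, or if a joint passes its speed limit or range.

## Robot

A 6-joint arm with a two-finger parallel gripper is mounted at the origin on the work surface. World frame = base frame: x ahead of the robot, y to its left, z up, the work surface at z = 0. Lengths are in m, angles in degrees, forces in N, time in s.
With the tool pointing down it reaches from about 0.25 to 0.725 m from the base axis. Payload 9.7 kg.
Tool frame: the origin (TCP) lies between the finger pads; the fingertips stand 19 mm ahead of it and the grasp point (between the pads) is the TCP; x points along the fingers, y is the direction in which the jaws open and shut, and the axes are right-handed (so a half turn about x gives the same grasp; the last joint's range is limited). The gripper opens to 85 mm and grips with 20 to 120 N. Pads are 22 mm wide; open, the fingers measure 114 mm over their backs; the gripper's body (76 mm by 85 mm) begins 54 mm behind the grasp point. The pads swing forward as they close: fully open they stand 13 mm farther back than shut.
Start: joints at [-73.339, 4.979, 10.078, 95.1, 0, 90], TCP at [0.158, -0.527, 0.25] pointing down, gripper open.
Joint ranges: [-179.16, 179.16], [-48.56, 103.87], [-65.8, 70.77], [-126.05, 130.52], [-82.76, 87.17], [-180, 180]. Speed limits (degrees/s): [127.2, 127.2, 147.25, 180, 180, 180].

## Interface

Orientations are given as [roll, pitch, yaw] about the fixed x, y, z axes, in that order (R = Rz(yaw) Ry(pitch) Rx(roll)).
In Python, from workcell import bot gives the robot as it stands. The module is installed in compiled form; this text tells all that it offers.
- The arm moves only by the shell command python3 -m handwheel 'ROWS' [FORCE]. ROWS is JSON, a list of rows, each a list of 7 numbers: the turn, a rotation vector about the tool's x, y, z in degrees, then the shift along the tool's x, y, z in m, then the closure, from -1 (fully open) to 1 (shut), so that 0 is half open. In form: [[ax, ay, az, dx, dy, dz, fingers], ...]. A call has 1 to 20 rows; each row is the pose to reach, as a shift and turn from the pose commanded when the call began, along the tool's axes at that moment; what a row does not reach only later rows make up. A row lasts 1/8 s, in which the tool goes at most 62.5 mm and 10.7 degrees, less where a joint would pass 70% of its speed; a pose out of reach is approached as far as the arm can. A call with a gripper value outside its range is refused whole. The fingers move at their own pace and stop on an object; FORCE is the grip in N (left out, the last holds). Time passes only in rows, so rows that repeat a pose let the fingers close. It gives the time, the measured TCP pose, the force and the opening at its end, in the units of the state.
- bot.get_obs(): the state, without advancing time (a new reading comes with each control period).
- bot.camera(name): name is "side" or "top"; returns a dict with "frame" (384x512x3 uint8, red, green, blue), "fx", "fy", "cx", "cy" (pixels), "k1" (the pictures are not rectified: a ray, as slopes to the right and down, at radius r is drawn at 1 + k1 r^2 times it, then the intrinsics apply), "R" (3x3) and "t" (3): a world point X has camera coordinates R X + t. Camera axes: x right, y down, z forward; pixel columns grow to the right and rows downward; lengths in m; the calibration is good to about 2 mm. A picture is of the moment at which its call begins. There is no depth.
- bot.job_done(): hands the job in, once; it reports no verdict.
Trained networks look in a picture, given as the dict that the camera call returned (one of the last four; its "shot" number tells which), for a name from the list of things; names that differ only in an ending like _2 or _b are one class to them, and where a whole thing is asked for, a point or a joint stands for the part that bears it (a point fixed in the world has none). Each returns a list of dicts, best first, with "conf" (0 to 1); they miss things now and then, are a little off and sometimes report something else, mostly with a low value. They report only what shows in the picture. A call takes as long as a camera call. They do not tell look-alikes from the thing itself.
- bot.look_for(name, picture): "bbox" ([left, top, width, height] as shares, 0 to 1, of the picture: columns of its width, rows of its height, round what is visible of it).
- bot.tip_of(name, picture): "centre" ([column, row] as shares, 0 to 1, of the picture: columns of its width, rows of its height: a listed point, or the origin of a listed thing).
The state is a dict: "time": time; "q": joint angles; "qd": joint speeds; "joint_efforts": joint torques, N m; "ee_pos": TCP position; "tcp_rot": TCP orientation; "wrist_force": force on the tool from outside, world axes, zero at the start; "torque": the same for the moment, N m; "opening": finger opening in m.
Only numpy, scipy, OpenCV 4.12 (cv2) and the standard library are available. Lean on these libraries where they do the work, as an engineer would, in place of code of your own. Each camera call takes 0.05 s, during which the arm holds its last target.

## Working session

There is one attempt and no reset: what is moved stays moved. The work goes in short steps, Python scripts to look and compute and a shell command to move; the robot and the scene stay as the last step left them, time stands still between calls to the robot, and variables do not carry over. Pictures are saved under pics/ and viewed, and the job is handed in when it is done.

```bash
mkdir -p pics; cat > h.py <<'E'
import numpy as np, cv2
from workcell import bot
def snap(name,fn=None):
    c=bot.camera(name)
    if fn: cv2.imwrite('pics/'+fn,cv2.cvtColor(c['frame'],cv2.COLOR_RGB2BGR))
    return c
def K(c): return np.array([[c['fx'],0,c['cx']],[0,c['fy'],c['cy']],[0,0,1]])
def proj(c,X):
    X=np.atleast_2d(X).astype(float)
    p=X@np.array(c['R']).T+np.array(c['t']); s=p[:,:2]/p[:,2:]
    s=s*(1+c['k1']*(s**2).sum(1,keepdims=True))
    return s*[c['fx'],c['fy']]+[c['cx'],c['cy']]
def ray(c,uv):
    d=cv2.undistortPoints(np.array([[uv]],float),K(c),np.array([c['k1'],0,0,0,0]))[0,0]
    R=np.array(c['R']);return -R.T@np.array(c['t']), R.T@np.array([d[0],d[1],1])
def onz(c,uv,z):
    o,d=ray(c,uv); return o+d*(z-o[2])/d[2]
def tri(c1,u1,c2,u2):
    o1,d1=ray(c1,u1);o2,d2=ray(c2,u2);d1/=np.linalg.norm(d1);d2/=np.linalg.norm(d2)
    s=np.linalg.lstsq(np.c_[d1,-d2],o2-o1,rcond=None)[0]
    a=o1+d1*s[0];b=o2+d2*s[1];return (a+b)/2,np.linalg.norm(a-b)
E
python3 - <<'E'
from h import *
np.set_printoptions(precision=4,suppress=True)
print(bot.get_obs())
a=snap('top','t0.png');b=snap('side','s0.png')
for c in(a,b):
    print(c['fx'],c['fy'],c['cx'],c['cy'],c['k1'],-np.array(c['R']).T@c['t'],np.array(c['R'])[2])
    for n in['drum','mark','saucer','cup_center','marble_center','dome','ribbed','discs','bin']:
        print(n,[(round(r['conf'],2),np.round(np.array(r['centre'])*[512,384],1)) for r in bot.tip_of(n,c)],[(round(r['conf'],2),np.round(np.array(r['bbox'])*[512,384,512,384])) for r in bot.look_for(n,c)])
E
```

```text
{'time': 0.0, 'q': array([-73.338 ,   5.012 ,  10.0337,  95.1004,   0.0007,  90.0004]), 'qd': array([ 0.0305, -0.0017, -0.0317, -0.025 ,  0.1012, -0.0812]), 'joint_efforts': array([  0.0032, -52.0396,  46.4799,   0.0165,   0.0002,  -0.    ]), 'ee_pos': array([ 0.1576, -0.5267,  0.2496]), 'tcp_rot': array([-90.5235,  89.9213, 106.1382]), 'wrist_force': array([-0.497 ,  0.031 ,  0.9471]), 'torque': array([ 0.0359, -0.0265,  0.032 ]), 'opening': 0.0853916307209085}
432.100177575954 432.100177575954 254.0558228231661 194.76572054771512 -0.05030918323753039 [0.3121 0.0856 1.0167] [ 0.1949 -0.0087 -0.9808]
drum [(0.91, array([151.6, 337.6])), (0.83, array([346.9, 210.9]))] [(0.88, array([125., 297.,  64.,  87.])), (0.76, array([324., 177.,  46.,  64.]))]
mark [(0.83, array([264.2, 201.3]))] [(0.8, array([248., 161.,  31.,  79.]))]
saucer [(0.86, array([276.9, 143.5])), (0.72, array([334.2, 150.7]))] [(0.93, array([257., 122.,  38.,  35.]))]
cup_center [(0.74, array([350.9,  78.9])), (0.71, array([263.1, 188.9]))] [(0.75, array([251., 175.,  29.,  32.])), (0.61, array([334.,  60.,  36.,  31
[... 850 characters left out ...]
15.2, 170.5]))] [(0.76, array([200., 162.,  32.,  20.]))]
cup_center [(0.74, array([201.4, 119.8])), (0.6, array([245.2, 185.4]))] [(0.92, array([236., 168.,  23.,  32.])), (0.7, array([195., 105.,  21.,  28.])), (0.34, array([146., 195.,  73.,  81.]))]
marble_center [(0.68, array([185.6, 252.4]))] []
dome [(0.74, array([190.2, 200.9]))] [(0.89, array([176., 181.,  25.,  20.]))]
ribbed [(0.96, array([269.5, 129.9]))] [(0.8, array([260., 109.,  24.,  26.]))]
discs [(0.93, array([245. , 145.4]))] [(0.81, array([235., 129.,  23.,  25.])), (0.39, array([235., 168.,  26.,  33.])), (0.28, array([178., 186.,  26.,  16.]))]
bin [(0.93, array([187.6, 251.6]))] [(0.9, array([148., 196.,  71.,  80.]))]
```

View pics/t0.png

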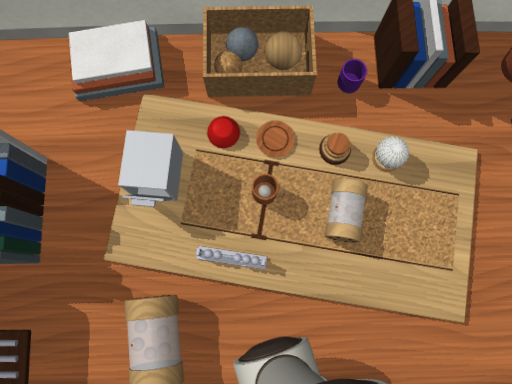

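View pics/s0.png

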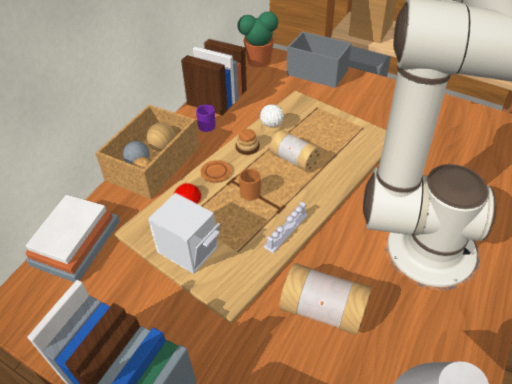

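```bash
python3 - <<'E'
import cv2
a=cv2.imread('pics/t0.png')[110:260,190:420];b=cv2.imread('pics/s0.png')[100:240,160:340]
cv2.imwrite('pics/t0c.png',cv2.resize(a,None,fx=3.4,fy=3.4,interpolation=cv2.INTER_CUBIC));cv2.imwrite('pics/s0c.png',cv2.resize(b,None,fx=4.2,fy=4.2,interpolation=cv2.INTER_CUBIC))
E
```

```text
(no output)
```

View pics/t0c.png

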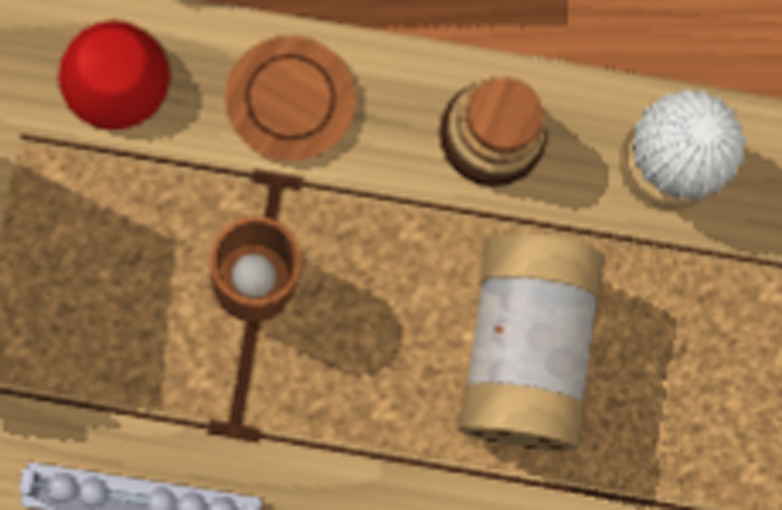

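View pics/s0c.png

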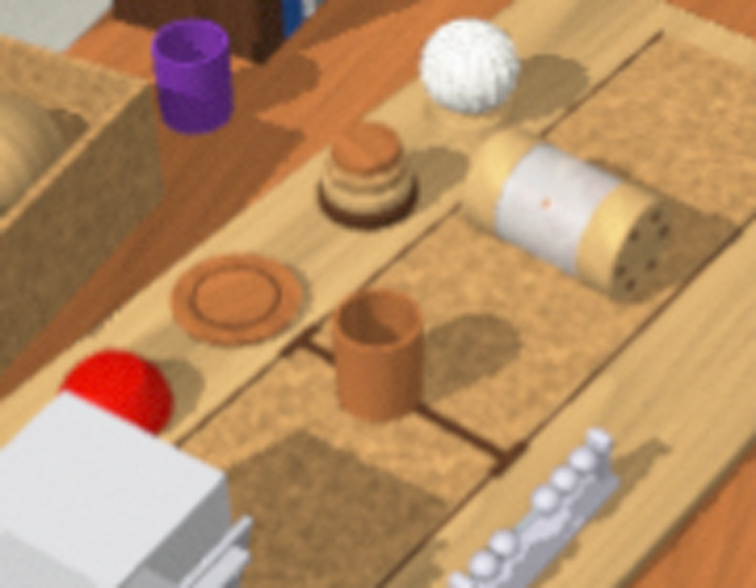

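The picture shows:
- **Cup:** the maple cup with its marble stands on the strip at about (263,190) in the top view. The look-alike is the purple cup at (351,76), not meant.
- **Drum:** the small drum on the runner is at (347,210). The bigger one at (152,338) lies off the board, not meant.
- **Saucer:** its ring is centred near (276,139).
- **Strip:** the cross-bars are at about (271.5,163) and (259,237).

Both close crops confirm these choices. Next I'll measure.

```bash
cat > m.py <<'E'
from h import *
from scipy.optimize import minimize
np.set_printoptions(precision=4,suppress=True)
def T(u,v): return (u/3.4+190-.35,v/3.4+110-.35)
def S(u,v): return (u/4.2+160-.38,v/4.2+100-.38)
E
python3 - <<'E'
from m import *
a=snap('top');b=snap('side')
m1=onz(a,T(277,181),.018);m2=onz(a,T(234,431),.018);print('mark top',m1,m2,(m1+m2)/2,np.linalg.norm(m1-m2),np.degrees(np.arctan2(*(m1-m2)[1::-1])))
n1=onz(b,S(302,344),.018);n2=onz(b,S(512,456),.018);print('mark side',n1,n2,(n1+n2)/2,np.linalg.norm(n1-n2))
print('saucer',onz(a,T(290,97),.026),onz(b,S(237,296),.026), 'outer', onz(a,T(291,98),.024),onz(b,S(237,294),.025))
# cup rim ellipse centre top
print('cup rim',onz(a,T(257,265),.088),onz(b,S(379,330),.088), 'foot side',)
print('tri',tri(a,(263.1,188.9),b,(245.2,185.4)))
print('drum end tri: top ends', onz(a,T(544,236),.058),onz(a,T(521,445),.058))
print('drum tri',tri(a,(346.9,210.9),b,np.array(S(545,203))))
for n,u in (('dome',(222,133)),('discs',(334.7,152)),('ribbed',(380,160))): print(n,onz(a,u,.018))
E
```

```text
mark top [0.5876 0.0343 0.018 ] [0.4122 0.0685 0.018 ] [0.4999 0.0514 0.018 ] 0.1786846878394267 -11.053589528832537
mark side [0.5864 0.0378 0.018 ] [0.4119 0.0662 0.018 ] [0.4991 0.052  0.018 ] 0.17676893558715942
saucer [0.6466 0.0237 0.026 ] [0.6468 0.0235 0.026 ] outer [0.6466 0.0229 0.024 ] [0.6485 0.0209 0.025 ]
cup rim [0.5123 0.0524 0.088 ] [0.51   0.0636 0.088 ] foot side
tri (array([0.5233, 0.0577, 0.047 ]), np.float64(0.010631001100185456))
drum end tri: top ends [ 0.5349 -0.1422  0.058 ] [ 0.395  -0.1182  0.058 ]
drum tri (array([ 0.4694, -0.1273,  0.0626]), np.float64(0.01830998026318746))
dome [0.665  0.1514 0.018 ]
discs [ 0.6119 -0.1199  0.018 ]
ribbed [ 0.59   -0.2285  0.018 ]
```

```bash
cat >> m.py <<'E'
TH=np.linspace(0,2*np.pi,60)
def circ(x,y,z,r): return np.c_[x+r*np.cos(TH),y+r*np.sin(TH),z+0*TH]
def cyl(x,y,yaw,r=.04,L=.13,z=.058):  # drum
    ax=np.array([np.cos(yaw),np.sin(yaw),0]);n=np.array([-ax[1],ax[0],0]);o=[]
    for s in(-1,1): o.append(np.array([x,y,z])+s*L/2*ax+r*(np.outer(np.cos(TH),n)+np.outer(np.sin(TH),[0,0,1])))
    return o
def hull(c,curves):
    return cv2.convexHull(proj(c,np.vstack(curves)).astype(np.float32))[:,0]
def over(c,box,f,fn,curves):
    u0,v0,u1,v1=box
    im=cv2.resize(cv2.cvtColor(c['frame'],cv2.COLOR_RGB2BGR)[v0:v1,u0:u1],None,fx=f,fy=f,interpolation=cv2.INTER_CUBIC)
    for p,col in curves:
        q=((np.asarray(p)-[u0,v0]+.5)*f-.5)
        cv2.polylines(im,[np.round(q).astype(int)],True,col,1)
    cv2.imwrite('pics/'+fn,im)
def cupc(x,y,z=.018): return [circ(x,y,z,.03),circ(x,y,z+.07,.03)]
E
python3 - <<'E'
from m import *
a=snap('top');b=snap('side')
for c,box,fn,f in((a,(190,110,420,260),'o1t.png',3.4),(b,(160,100,340,240),'o1s.png',4.2)):
    cv=[]
    for k in cupc(.513,.056): cv.append((proj(c,k),(255,0,0)))
    cv.append((proj(c,circ(.6467,.0236,.026,.047)),(0,255,0)))
    for k in cyl(.4667,-.130,np.radians(-11)): cv.append((proj(c,k),(0,0,255)))
    cv.append((hull(c,cyl(.4667,-.130,np.radians(-11))),(0,0,255)))
    th=np.radians(-11);e=np.array([np.cos(th),np.sin(th),0]);n=np.array([-e[1],e[0],0]);m=np.array([.4995,.0516,.018])
    cv.append((proj(c,np.array([m+e*.095+n*.005,m+e*.095-n*.005,m-e*.095-n*.005,m-e*.095+n*.005])),(255,255,0)))
    over(c,box,f,fn,cv)
E
```

```text
(no output)
```

View pics/o1t.png

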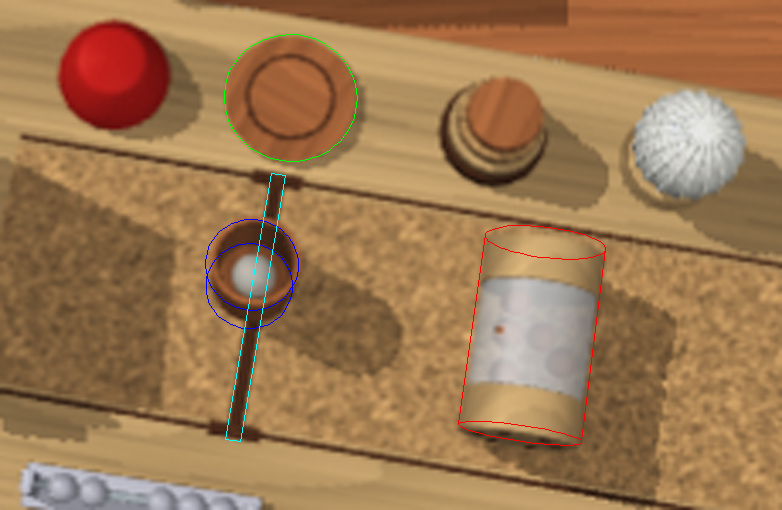

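View pics/o1s.png

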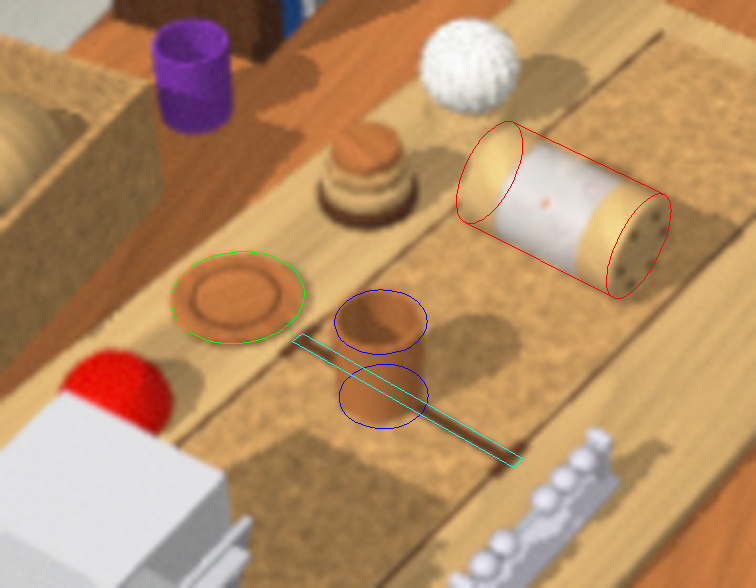

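The overlay fits well. The cup is at about (.515,.0535), the saucer at (.6467,.0236), the strip at (.4995,.0516) with yaw −11°, and the drum at (.465,−.130), so y′ ≈ −185 mm. Next I'll work out the moves in tool axes.

```bash
cat >> m.py <<'E'
from scipy.spatial.transform import Rotation as Ro
def rel(p,yaw=None):
    o=bot.get_obs();R=Ro.from_euler('xyz',o['tcp_rot'],degrees=True)
    print('ee',o['ee_pos'],'R',R.as_matrix().round(3).tolist(),'q',o['q'],'t',o['time'],'open',o['opening'],'F',o['wrist_force'])
    print('shift',R.inv().apply(np.array(p)-o['ee_pos']))
    if yaw is not None:
      for y in(yaw,yaw+180):
        j=np.array([np.cos(np.radians(y)),np.sin(np.radians(y)),0]);x=np.array([0,0,-1.]);G=Ro.from_matrix(np.c_[x,j,np.cross(x,j)])
        print('turn',y,(R.inv()*G).as_rotvec(degrees=True))
E
python3 - <<'E'
from m import *
rel((.515,.0535,.16),-11)
a=snap('top'); b=snap('side')
for c,box,fn,f in((a,(220,150,310,220),'o2t.png',8),(b,(210,150,290,220),'o2s.png',8)):
    cv=[(proj(c,k),(255,0,0)) for k in cupc(.515,.0535)]
    over(c,box,f,fn,cv)
print(onz(a,(270,95),0.0))
E
```

```text
ee [ 0.1577 -0.5269  0.2503] R [[-0.0, 0.287, -0.958], [-0.0, -0.958, -0.287], [-1.0, 0.0, 0.0]] q [-73.3376   4.9801  10.0799  95.0984  -0.0015  90.002 ] t 2.1 open 0.08509530212085975 F [-0.3771  0.3118 -1.0166]
shift [ 0.0903 -0.4536 -0.5087]
turn -11 [-62.3397   0.0022  -0.0004]
turn 169 [117.6603  -0.0005  -0.0025]
[0.7699 0.031  0.    ]
```

View pics/o2t.png

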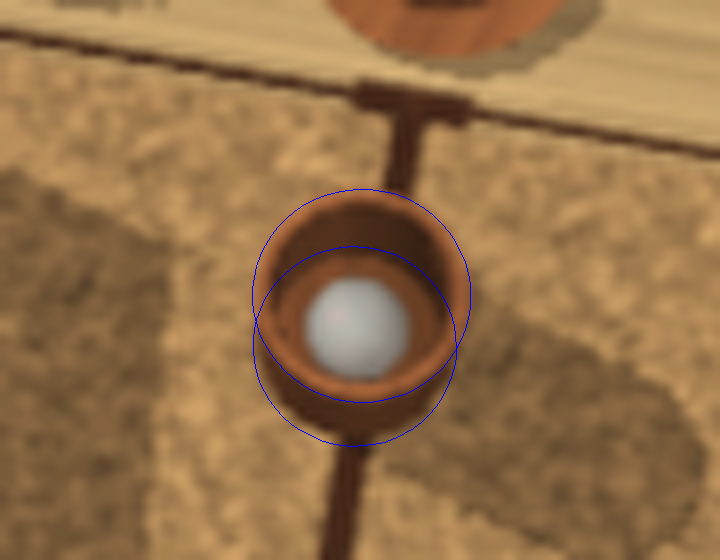

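View pics/o2s.png

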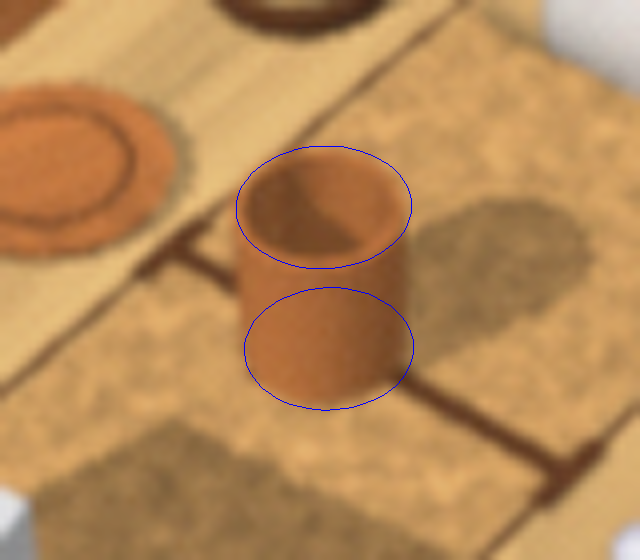

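```bash
python3 -m handwheel '[[-4,0,0,0.006,-0.030,-0.034,-1],[-8.3,0,0,0.012,-0.060,-0.068,-1],[-12.5,0,0,0.018,-0.091,-0.102,-1],[-16.6,0,0,0.024,-0.121,-0.136,-1],[-20.8,0,0,0.030,-0.151,-0.170,-1],[-25,0,0,0.036,-0.181,-0.203,-1],[-29.1,0,0,0.042,-0.212,-0.237,-1],[-33.2,0,0,0.048,-0.242,-0.271,-1],[-37.4,0,0,0.054,-0.272,-0.305,-1],[-41.6,0,0,0.060,-0.302,-0.339,-1],[-45.7,0,0,0.066,-0.333,-0.373,-1],[-49.9,0,0,0.072,-0.363,-0.407,-1],[-54,0,0,0.078,-0.393,-0.441,-1],[-58.2,0,0,0.084,-0.423,-0.475,-1],[-62.3,0,0,0.090,-0.454,-0.509,-1],[-62.3,0,0,0.090,-0.454,-0.509,-1],[-62.3,0,0,0.090,-0.454,-0.509,-1]]' 40; python3 - <<'E'
from m import *
rel((.5155,.0535,.055),-11)
a=snap('top','t2.png'); b=snap('side','s2.png')
E
```

```text
time: 4.32
ee_pos: [0.5149, 0.0538, 0.1602]
tcp_rot: [-53.6, 90.0, -154.7]
wrist_force: [-0.1, 0.2, -0.5]
opening: 0.0857
ee [0.5149 0.0538 0.1602] R [[-0.001, 0.981, -0.192], [-0.0, -0.192, -0.981], [-1.0, -0.001, 0.0]] q [  5.9715  -0.2788  -5.3123  85.0002  -0.0119 107.0185] t 4.325 open 0.0856875246662828 F [-0.0873  0.167  -0.4998]
shift [0.1052 0.0007 0.0001]
turn -11 [-0.0471  0.0212  0.0288]
turn 169 [179.9529   0.0453  -0.0333]
```

View pics/s2.png

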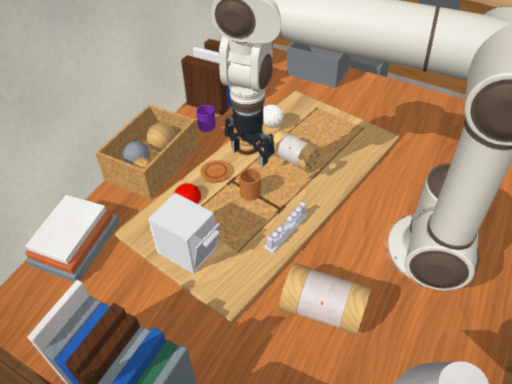

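The gripper stands over the cup at about (250,150), its jaws along the strip. Now descend and grip.

```bash
python3 -m handwheel '[[0,0,0,0.015,0.001,0,-1],[0,0,0,0.030,0.001,0,-1],[0,0,0,0.045,0.001,0,-1],[0,0,0,0.060,0.001,0,-1],[0,0,0,0.075,0.001,0,-1],[0,0,0,0.090,0.001,0,-1],[0,0,0,0.100,0.001,0,-1],[0,0,0,0.105,0.001,0,-1],[0,0,0,0.105,0.001,0,-0.6],[0,0,0,0.105,0.001,0,-0.4],[0,0,0,0.105,0.001,0,-0.2],[0,0,0,0.105,0.001,0,0],[0,0,0,0.105,0.001,0,0],[0,0,0,0.105,0.001,0,0],[0,0,0,0.105,0.001,0,0]]' 30; python3 - <<'E'
from m import *
rel((.515,.0535,.16),-11)
a=snap('top','t3.png'); b=snap('side','s3.png')
over(b,(190,90,310,220),6*.75,'s3c.png',[])
E
```

```text
time: 6.3
ee_pos: [0.5165, 0.0538, 0.056]
tcp_rot: [110.8, 89.9, 9.8]
wrist_force: [-2.1, 0.3, 5.1]
opening: 0.0601
ee [0.5165 0.0538 0.056 ] R [[0.001, 0.981, -0.191], [0.0, -0.191, -0.981], [-1.0, 0.001, -0.0]] q [  5.9493   1.5504 -15.0575  73.3326   0.004  106.9876] t 6.3 open 0.060128878271158884 F [-2.086   0.2504  5.1051]
shift [-0.104  -0.0013  0.0006]
turn -11 [-0.0382 -0.0212 -0.0559]
turn 169 [179.9617  -0.0877   0.0333]
```

View pics/s3c.png

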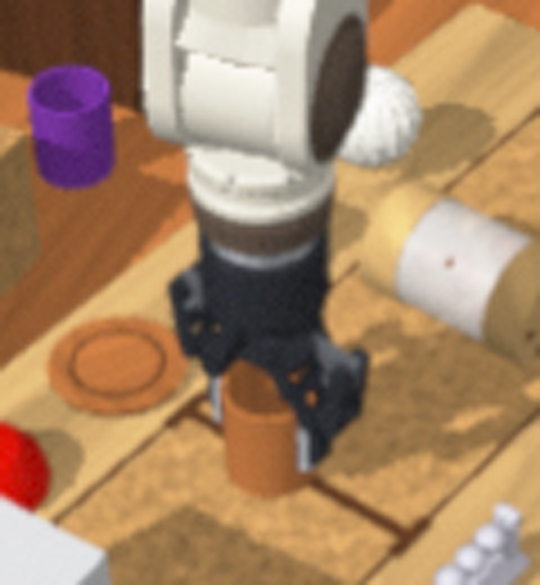

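```bash
python3 -m handwheel '[[0,0,0,-0.006,0,0,0],[0,0,0,-0.016,0,0,0],[0,0,0,-0.028,0,0,0],[0,0,0,-0.040,0.004,0,0],[0,0,0,-0.045,0.014,0.001,0],[0,0,0,-0.045,0.029,0.001,0],[0,0,0,-0.045,0.044,0.002,0],[0,0,0,-0.045,0.059,0.002,0],[0,0,0,-0.045,0.074,0.003,0],[0,0,0,-0.045,0.089,0.003,0],[0,0,0,-0.045,0.104,0.004,0],[0,0,0,-0.045,0.117,0.004,0],[0,0,0,-0.045,0.127,0.0045,0],[0,0,0,-0.045,0.132,0.0045,0],[0,0,0,-0.045,0.134,0.0045,0],[0,0,0,-0.045,0.134,0.0045,0],[0,0,0,-0.045,0.134,0.0045,0]]' 30; python3 - <<'E'
from m import *
rel((.6467,.0236,.064),-11)
a=snap('top','t4.png'); b=snap('side','s4.png')
over(b,(170,80,300,220),4.2,'s4c.png',[(proj(b,k),(255,0,0)) for k in cupc(.6467,.0236,.018+.045)]+[(proj(b,circ(.6467,.0236,.026,.047)),(0,255,0))])
over(a,(220,100,330,200),5,'t4c.png',[(proj(a,k),(255,0,0)) for k in cupc(.6467,.0236,.018+.045)])
E
```

```text
time: 8.52
ee_pos: [0.6466, 0.0238, 0.1005]
tcp_rot: [118.7, 90.0, 17.7]
wrist_force: [-0.6, 0.7, -1.8]
opening: 0.0599
ee [0.6466 0.0238 0.1005] R [[0.0, 0.982, -0.191], [0.0, -0.191, -0.982], [-1.0, 0.0, -0.0]] q [  2.109   17.9166   8.5339  80.6115   0.0016 103.1397] t 8.525 open 0.05991720422121451 F [-0.5947  0.7446 -1.822 ]
shift [0.0365 0.0002 0.0002]
turn -11 [-0.0307 -0.0029 -0.0053]
turn 169 [179.9693  -0.0083   0.0045]
```

View pics/s4c.png

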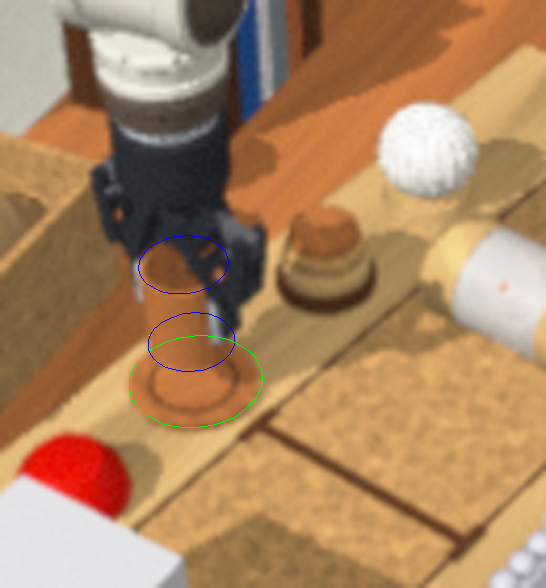

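View pics/t4c.png

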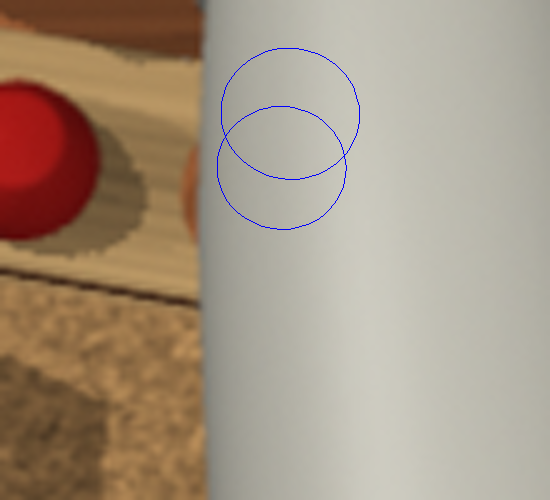

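The side view shows the cup, at about (213,152), hanging centred over the saucer ring. The arm hides it from the top camera. Lower and release.

```bash
python3 -m handwheel '[[0,0,0,0.008,0,0,0],[0,0,0,0.017,0,0,0],[0,0,0,0.025,0,0,0],[0,0,0,0.031,0,0,0],[0,0,0,0.035,0,0,0],[0,0,0,0.037,0,0,0],[0,0,0,0.037,0,0,0],[0,0,0,0.037,0,0,-0.4],[0,0,0,0.037,0,0,-0.6],[0,0,0,0.037,0,0,-0.8],[0,0,0,0.037,0,0,-1],[0,0,0,0.037,0,0,-1],[0,0,0,0.037,0,0,-1]]'; python3 - <<'E'
from m import *
rel((.6467,.0236,.16),-11)
b=snap('side','s5.png')
over(b,(170,80,300,220),4.2,'s5c.png',[(proj(b,k),(255,0,0)) for k in cupc(.6467,.0236,.026)])
E
```

```text
time: 10.25
ee_pos: [0.6468, 0.0237, 0.0632]
tcp_rot: [-85.4, 90.0, 173.6]
wrist_force: [-0.5, -0.4, 0.4]
opening: 0.0856
ee [0.6468 0.0237 0.0632] R [[-0.0, 0.981, -0.192], [0.0, -0.192, -0.981], [-1.0, -0.0, 0.0]] q [  2.0977  18.6182   5.2763  76.6608   0.0004 103.138 ] t 10.25 open 0.08558784617392914 F [-0.5478 -0.3814  0.415 ]
shift [-0.0968 -0.0001  0.0001]
turn -11 [-0.0404  0.0002  0.0026]
turn 169 [179.9596   0.0041  -0.0003]
```

View pics/s5c.png

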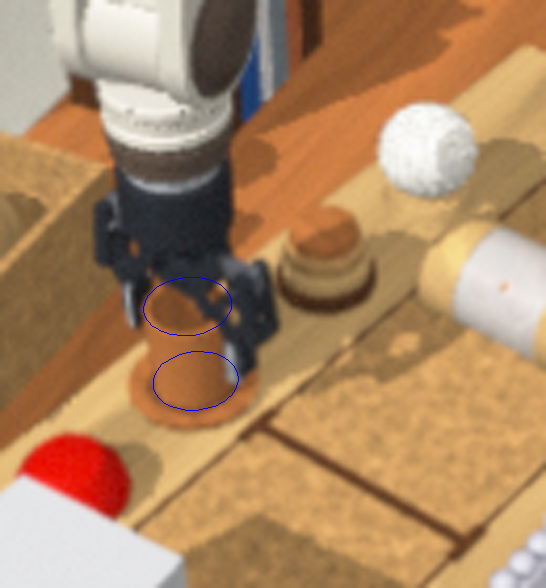

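```bash
python3 -m handwheel '[[0,0,0,-0.012,0,0,-1],[0,0,0,-0.030,0,0,-1],[0,0,0,-0.055,0,0,-1],[0,0,0,-0.080,0,0,-1],[0,0,0,-0.097,0,0,-1],[0,0,0,-0.097,-0.012,0.022,-1],[0,0,0,-0.097,-0.027,0.050,-1],[0,0,0,-0.097,-0.045,0.083,-1],[0,0,0,-0.097,-0.063,0.116,-1],[0,0,0,-0.097,-0.081,0.149,-1],[0,0,0,-0.097,-0.099,0.182,-1],[0,0,0,-0.097,-0.117,0.215,-1],[0,0,0,-0.097,-0.135,0.248,-1],[0,0,0,-0.097,-0.145,0.268,-1],[0,0,0,-0.097,-0.149,0.276,-1],[0,0,0,-0.097,-0.149,0.276,-1],[0,0,0,-0.097,-0.149,0.276,-1]]'; python3 - <<'E'
from m import *
rel((.4478,-.2183,.061),-11)
a=snap('top','t6.png');b=snap('side','s6.png')
over(b,(160,90,340,230),4.2,'s6c.png',[(proj(b,k),(255,0,0)) for k in cupc(.6467,.0236,.026)]+[(hull(b,cyl(.465,-.130,np.radians(-11))),(0,0,255))])
over(a,(190,110,420,260),3.4,'t6c.png',[(proj(a,k),(255,0,0)) for k in cupc(.6467,.0236,.026)]+[(hull(a,cyl(.465,-.130,np.radians(-11))),(0,0,255))])
E
```

```text
time: 12.42
ee_pos: [0.4482, -0.2181, 0.1604]
tcp_rot: [142.3, 90.0, 41.3]
wrist_force: [0.8, 0.6, -0.2]
opening: 0.085
ee [ 0.4482 -0.2181  0.1604] R [[0.0, 0.982, -0.191], [0.0, -0.191, -0.982], [-1.0, 0.0, -0.0]] q [-25.958   -2.9411  -7.8986  85.0369   0.0135  75.0438] t 12.425 open 0.08502928093729674 F [ 0.7554  0.6199 -0.247 ]
shift [ 0.0994 -0.0004  0.0003]
turn -11 [-0.0017 -0.0116 -0.0089]
turn 169 [179.9983  -0.014    0.0182]
```

View pics/s6c.png

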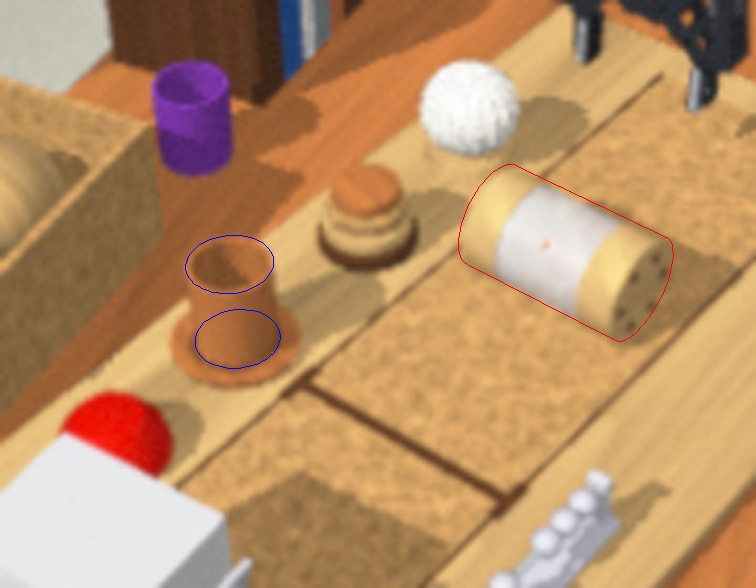

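View pics/t6c.png

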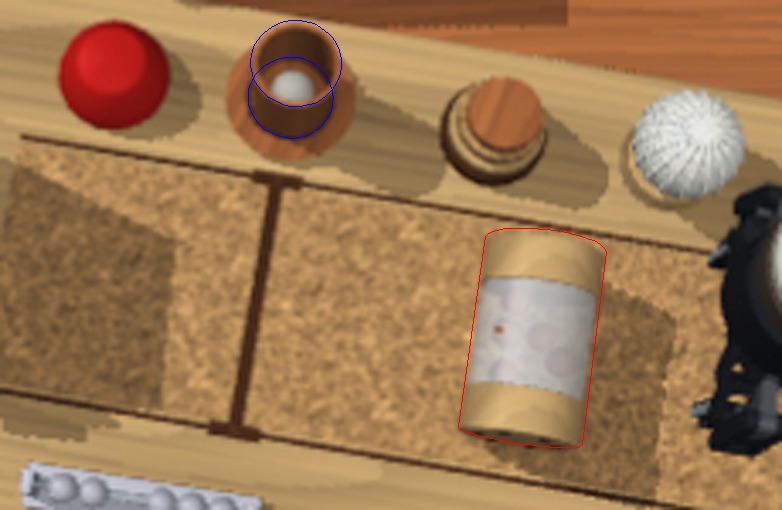

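The cup stands centred on the saucer ring with the marble visible at (276,135) in the top view. The drum is unmoved. The fingers are behind it on the −y side, so I'll lower them.

```bash
python3 -m handwheel '[[0,0,0,0.015,0,0,-1],[0,0,0,0.035,0,0,-1],[0,0,0,0.055,0,0,-1],[0,0,0,0.075,0,0,-1],[0,0,0,0.090,0,0,-1],[0,0,0,0.098,0,0,-1],[0,0,0,0.100,0,0,-1],[0,0,0,0.100,0,0,-1]]'; python3 - <<'E'
from m import *
rel((.4478,-.2183,.061),-11)
a=snap('top','t7.png');b=snap('side','s7.png')
over(b,(240,60,380,200),4.2,'s7c.png',[(hull(b,cyl(.466,-.129,np.radians(-11))),(0,0,255))])
over(a,(310,150,420,260),5.4,'t7c.png',[(hull(a,cyl(.466,-.129,np.radians(-11))),(0,0,255))])
E
```

```text
time: 13.52
ee_pos: [0.448, -0.2188, 0.0607]
tcp_rot: [74.2, 90.0, -26.8]
wrist_force: [0.2, -0.9, 0.2]
opening: 0.0853
ee [ 0.448  -0.2188  0.0607] R [[0.001, 0.981, -0.191], [-0.0, -0.191, -0.981], [-1.0, 0.001, 0.0]] q [-26.0288  -1.3978 -17.4749  73.8863  -0.0005  75.0094] t 13.525 open 0.08527259070186992 F [ 0.1842 -0.8651  0.2009]
shift [-0.0003 -0.0002 -0.0004]
turn -11 [-0.0382  0.01   -0.0353]
turn 169 [179.9617  -0.0555  -0.0157]
```

View pics/s7c.png

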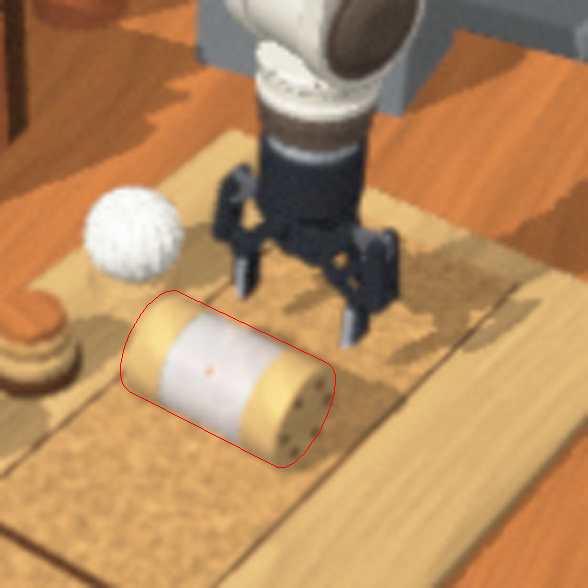

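View pics/t7c.png

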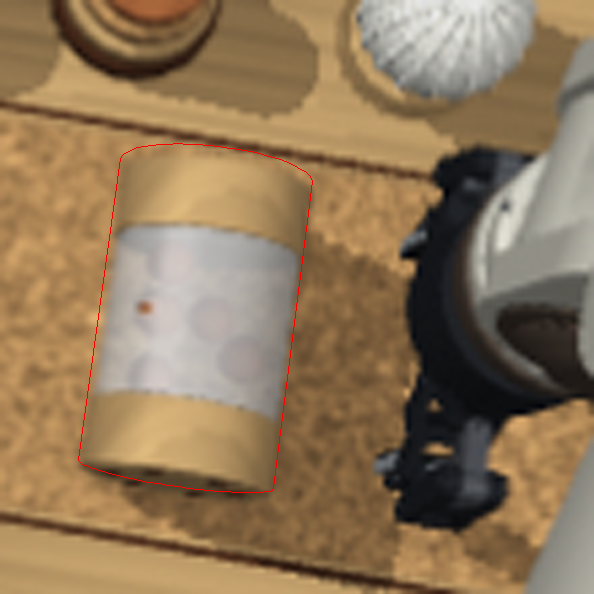

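```bash
python3 -m handwheel '[[0,0,0,0,0,-0.005,-1],[0,0,0,0,0,-0.013,-1],[0,0,0,0,0,-0.021,-1],[0,0,0,0,0,-0.026,-1],[0,0,0,0,0,-0.028,-1],[0,0,0,0,0,-0.030,-1],[0,0,0,0,0,-0.032,-1],[0,0,0,0,0,-0.034,-1],[0,0,0,0,0,-0.036,-1],[0,0,0,0,0,-0.038,-1],[0,0,0,0,0,-0.040,-1],[0,0,0,0,0,-0.042,-1],[0,0,0,0,0,-0.045,-1],[0,0,0,0,0,-0.048,-1],[0,0,0,0,0,-0.051,-1],[0,0,0,0,0,-0.054,-1],[0,0,0,0,0,-0.057,-1],[0,0,0,0,0,-0.060,-1],[0,0,0,0,0,-0.060,-1]]'; python3 - <<'E'
from m import *
rel((.448,-.2188,.061),-11)
a=snap('top','t8.png');b=snap('side','s8.png')
over(b,(240,60,380,200),4.2,'s8c.png',[(hull(b,cyl(.470,-.109,np.radians(-11))),(0,0,255))])
over(a,(290,150,400,260),5.4,'t8c.png',[(hull(a,cyl(.470,-.109,np.radians(-11))),(0,0,255))])
E
```

```text
time: 16.0
ee_pos: [0.4592, -0.1596, 0.0603]
tcp_rot: [-120.0, 90.0, 139.0]
wrist_force: [-0.2, -0.7, 0.5]
opening: 0.0853
ee [ 0.4592 -0.1596  0.0603] R [[-0.0, 0.982, -0.191], [0.0, -0.191, -0.982], [-1.0, -0.0, -0.0]] q [-19.1605  -3.0501 -19.1202  73.9302   0.0001  81.8589] t 16.0 open 0.08531337891948608 F [-0.194  -0.7055  0.4522]
shift [-0.0007  0.0003  0.0603]
turn -11 [-0.0194 -0.0002  0.0003]
turn 169 [179.9806   0.0004   0.0002]
```

View pics/s8c.png

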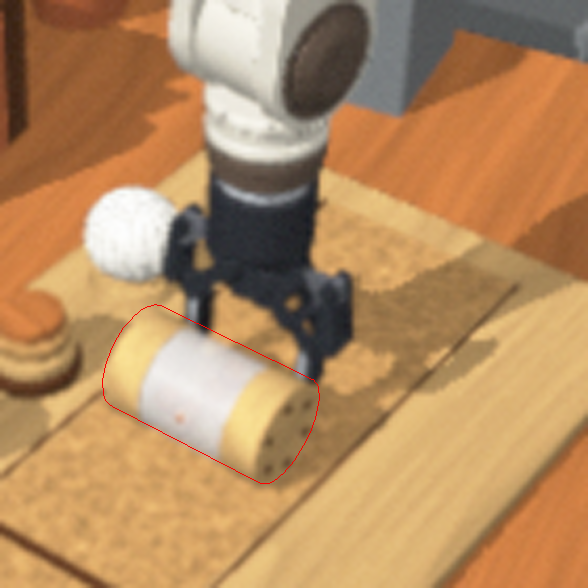

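View pics/t8c.png

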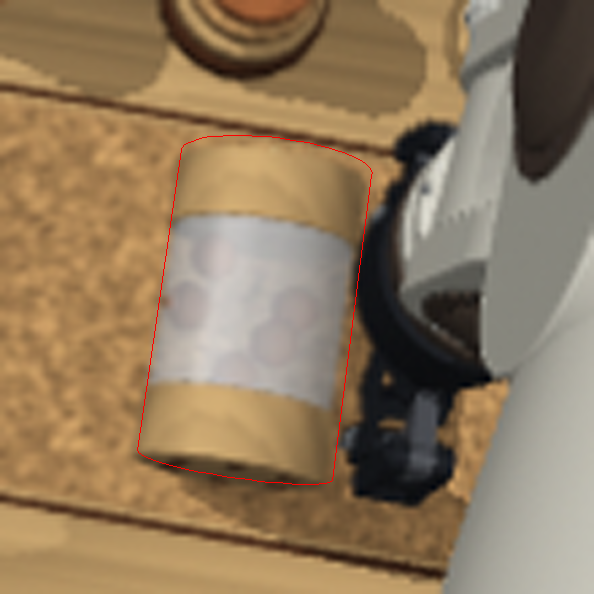

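The drum rolled about 20 mm and stayed square, following the fingers. I'll continue at 0.028 m/s.

```bash
python3 -m handwheel '[[0,0,0,0,0,-0.002,-1],[0,0,0,0,0,-0.005,-1],[0,0,0,0,0,-0.0085,-1],[0,0,0,0,0,-0.012,-1],[0,0,0,0,0,-0.0155,-1],[0,0,0,0,0,-0.019,-1],[0,0,0,0,0,-0.0225,-1],[0,0,0,0,0,-0.026,-1],[0,0,0,0,0,-0.0295,-1],[0,0,0,0,0,-0.033,-1],[0,0,0,0,0,-0.0365,-1],[0,0,0,0,0,-0.040,-1],[0,0,0,0,0,-0.0435,-1],[0,0,0,0,0,-0.047,-1],[0,0,0,0,0,-0.0505,-1],[0,0,0,0,0,-0.054,-1],[0,0,0,0,0,-0.0575,-1],[0,0,0,0,0,-0.061,-1],[0,0,0,0,0,-0.0645,-1],[0,0,0,0,0,-0.068,-1]]'; python3 - <<'E'
from m import *
rel((.448,-.2188,.061),-11)
a=snap('top','t9.png');b=snap('side','s9.png')
x,y=.4693+.191*.068,-.1095+.9816*.068
over(b,(200,70,360,230),3.6,'s9c.png',[(hull(b,cyl(x,y,np.radians(-11))),(0,0,255))])
over(a,(250,140,370,250),5,'t9c.png',[(hull(a,cyl(x,y,np.radians(-11))),(0,0,255))])
E
```

```text
time: 18.6
ee_pos: [0.4723, -0.0928, 0.0603]
tcp_rot: [-100.9, 90.0, 158.1]
wrist_force: [0.2, -0.6, 0.6]
opening: 0.0857
ee [ 0.4723 -0.0928  0.0603] R [[-0.0, 0.982, -0.191], [0.0, -0.191, -0.982], [-1.0, -0.0, -0.0]] q [-11.1158  -3.7232 -19.7602  73.9644   0.0003  89.9213] t 18.6 open 0.0856723374007332 F [ 0.1673 -0.6174  0.6296]
shift [-0.0007  0.0003  0.1283]
turn -11 [-0.0371 -0.0003  0.0015]
turn 169 [179.9629   0.0024   0.0005]
```

View pics/s9c.png

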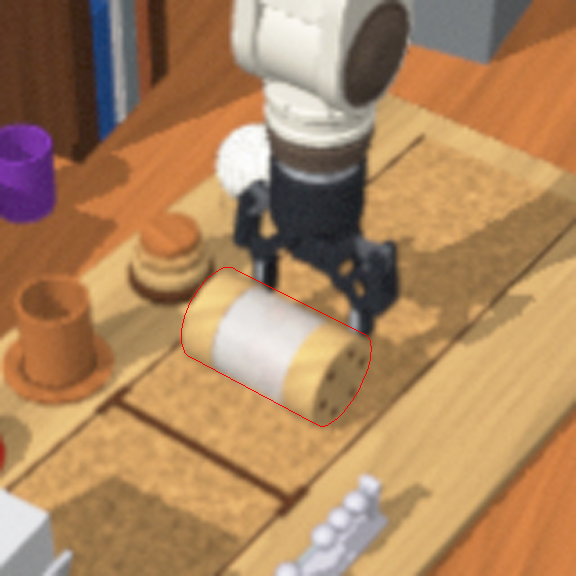

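View pics/t9c.png

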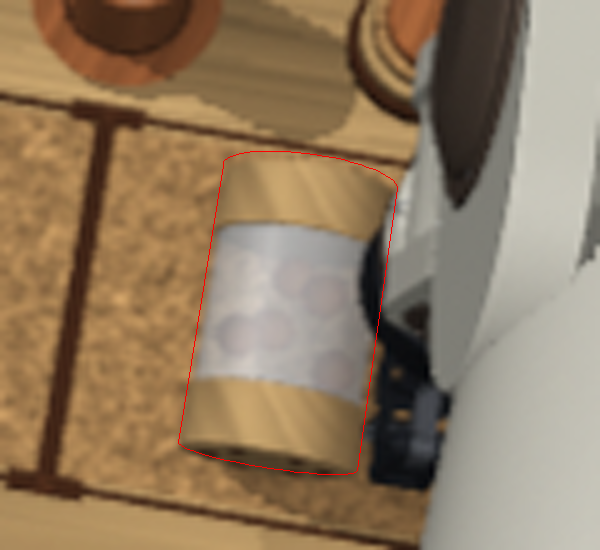

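```bash
python3 -m handwheel '[[0,0,0,0,0,-0.003,-1],[0,0,0,0,0,-0.0065,-1],[0,0,0,0,0,-0.010,-1],[0,0,0,0,0,-0.0135,-1],[0,0,0,0,0,-0.017,-1],[0,0,0,0,0,-0.0205,-1],[0,0,0,0,0,-0.024,-1],[0,0,0,0,0,-0.0275,-1],[0,0,0,0,0,-0.031,-1],[0,0,0,0,0,-0.0345,-1],[0,0,0,0,0,-0.038,-1],[0,0,0,0,0,-0.0415,-1],[0,0,0,0,0,-0.045,-1],[0,0,0,0,0,-0.0485,-1],[0,0,0,0,0,-0.052,-1],[0,0,0,0,0,-0.0555,-1],[0,0,0,0,0,-0.059,-1],[0,0,0,0,0,-0.062,-1],[0,0,0,0,0,-0.065,-1],[0,0,0,0,0,-0.068,-1]]'; python3 - <<'E'
from m import *
rel((.448,-.2188,.061),-11)
a=snap('top','t10.png');b=snap('side','s10.png')
x,y=.4693+.191*.136,-.1095+.9816*.136
over(b,(200,70,360,230),3.6,'s10c.png',[(hull(b,cyl(x,y,np.radians(-11))),(0,0,255))])
over(a,(240,140,360,250),5,'t10c.png',[(hull(a,cyl(x,y,np.radians(-11))),(0,0,255))])
E
```

```text
time: 21.2
ee_pos: [0.4853, -0.0261, 0.0603]
tcp_rot: [91.7, 90.0, -9.3]
wrist_force: [-0.4, -0.2, -0.3]
opening: 0.0856
ee [ 0.4853 -0.0261  0.0603] R [[0.0, 0.981, -0.192], [-0.0, -0.192, -0.981], [-1.0, 0.0, -0.0]] q [ -3.0803  -3.0788 -19.1445  73.9307  -0.0004  97.9623] t 21.2 open 0.08564764102102745 F [-0.3915 -0.2255 -0.3423]
shift [-0.0007  0.0003  0.1963]
turn -11 [-0.0426 -0.0001 -0.0037]
turn 169 [179.9574  -0.0058   0.0002]
```

View pics/s10c.png

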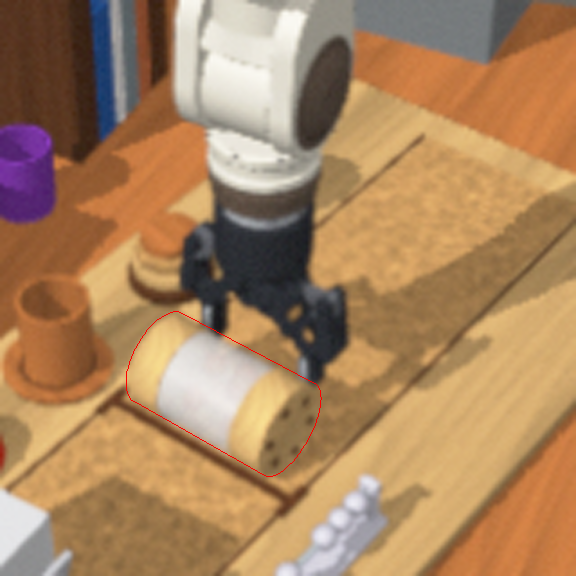

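View pics/t10c.png

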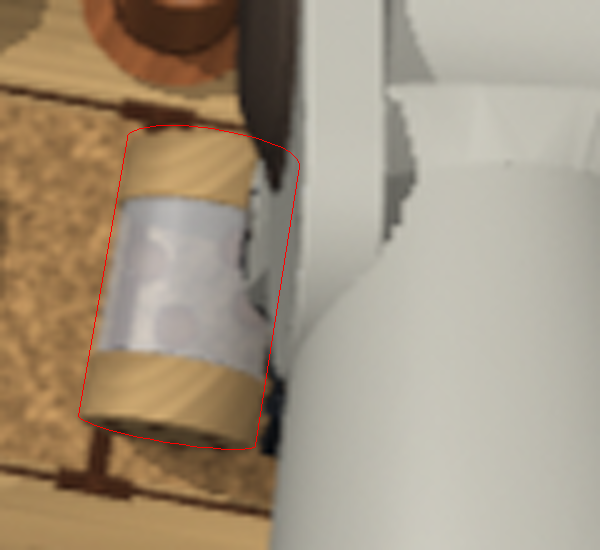

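```bash
python3 -m handwheel '[[0,0,0,0,0,-0.0025,-1],[0,0,0,0,0,-0.005,-1],[0,0,0,0,0,-0.0075,-1],[0,0,0,0,0,-0.010,-1],[0,0,0,0,0,-0.0125,-1],[0,0,0,0,0,-0.015,-1],[0,0,0,0,0,-0.0175,-1],[0,0,0,0,0,-0.020,-1],[0,0,0,0,0,-0.022,-1],[0,0,0,0,0,-0.024,-1],[0,0,0,0,0,-0.0255,-1],[0,0,0,0,0,-0.027,-1],[0,0,0,0,0,-0.027,-1],[0,0,0,0,0,-0.027,-1],[0,0,0,0,0,-0.026,-1],[0,0,0,0,0,-0.023,-1],[0,0,0,0,0,-0.017,-1],[0,0,0,0,0,-0.010,-1],[0,0,0,0,0,0,-1],[0,0,0,0,0,0.012,-1]]'; python3 - <<'E'
from m import *
rel((.448,-.2188,.061),-11)
a=snap('top','t11.png');b=snap('side','s11.png')
x,y=.4693+.191*.163,-.1095+.9816*.163
over(b,(200,70,360,230),3.6,'s11c.png',[(hull(b,cyl(x,y,np.radians(-11))),(0,0,255))])
over(a,(220,140,340,250),5,'t11c.png',[(hull(a,cyl(x,y,np.radians(-11))),(0,0,255))])
E
```

```text
time: 23.8
ee_pos: [0.4827, -0.0389, 0.0603]
tcp_rot: [-79.1, 90.0, 179.9]
wrist_force: [-0.2, 0.3, -0.5]
opening: 0.0853
ee [ 0.4827 -0.0389  0.0603] R [[-0.0, 0.981, -0.191], [0.0, -0.191, -0.981], [-1.0, -0.0, 0.0]] q [ -4.6027  -3.305  -19.3634  73.9441  -0.0002  96.4372] t 23.8 open 0.08526082945271919 F [-0.1643  0.288  -0.5294]
shift [-0.0007  0.0004  0.1833]
turn -11 [-0.0399  0.0005  0.0025]
turn 169 [179.9601   0.0039  -0.0008]
```

View pics/s11c.png

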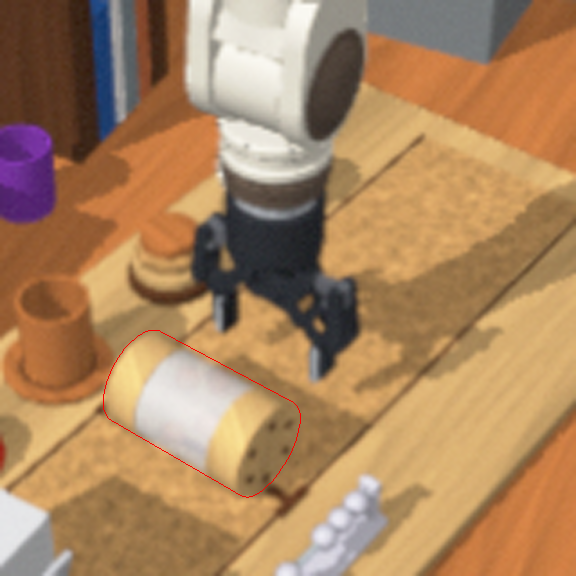

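View pics/t11c.png

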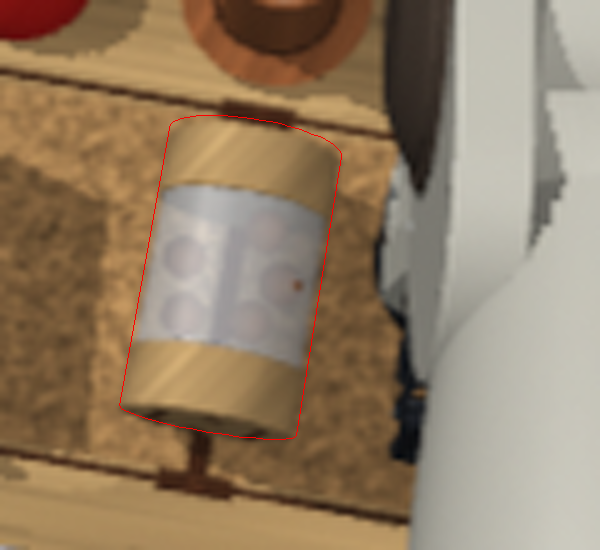

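The drum is on the strip: the strip shows through the clear tube, and the cross-bars are centred at both ends. I'll retreat and take one last check.

```bash
python3 -m handwheel '[[0,0,0,0,0,0.02,-1],[0,0,0,0,0,0.045,-1],[0,0,0,-0.01,0,0.075,-1],[0,0,0,-0.03,0,0.10,-1],[0,0,0,-0.06,0,0.13,-1],[0,0,0,-0.09,0,0.16,-1],[0,0,0,-0.10,0,0.18,-1],[0,0,0,-0.10,0,0.18,-1],[0,0,0,-0.10,0,0.18,-1]]'; python3 - <<'E'
from m import *
a=snap('top','t12.png');b=snap('side','s12.png')
x,y=.4693+.191*.163,-.1095+.9816*.163
d=np.array([x-.4995,y-.0516]);print('x,y in mark',d@[.9816,-.1908],d@[.1908,.9816])
L=[cyl(x,y,np.radians(-11))]
for c,box,f,fn in((a,(190,110,420,260),3.4,'t12c.png'),(b,(170,100,340,240),4.2,'s12c.png')):
    over(c,box,f,fn,[(hull(c,L[0]),(0,0,255))]+[(proj(c,k),(255,0,0)) for k in cupc(.6467,.0236,.026)])
E
```

```text
time: 25.02
ee_pos: [0.4483, -0.2143, 0.1596]
tcp_rot: [-118.9, 89.9, 140.0]
wrist_force: [-1.1, 0.0, -0.6]
opening: 0.085
x,y in mark 0.0011255601600000172 -0.0009009583199999983
```

View pics/t12c.png

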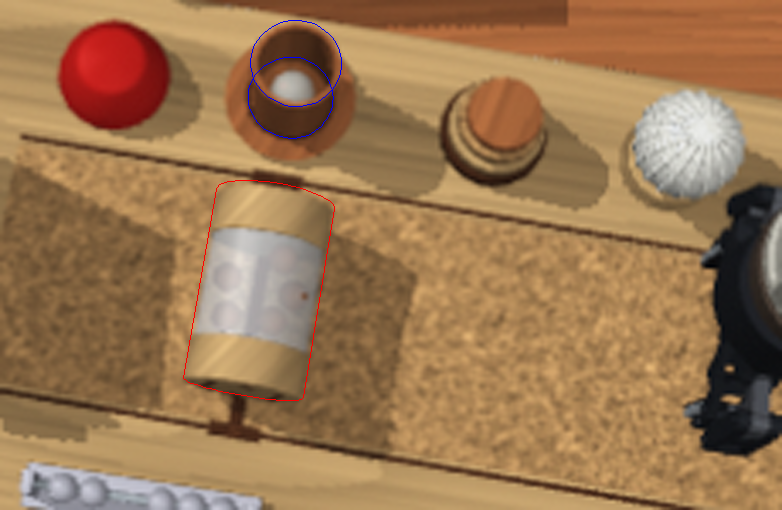

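View pics/s12c.png

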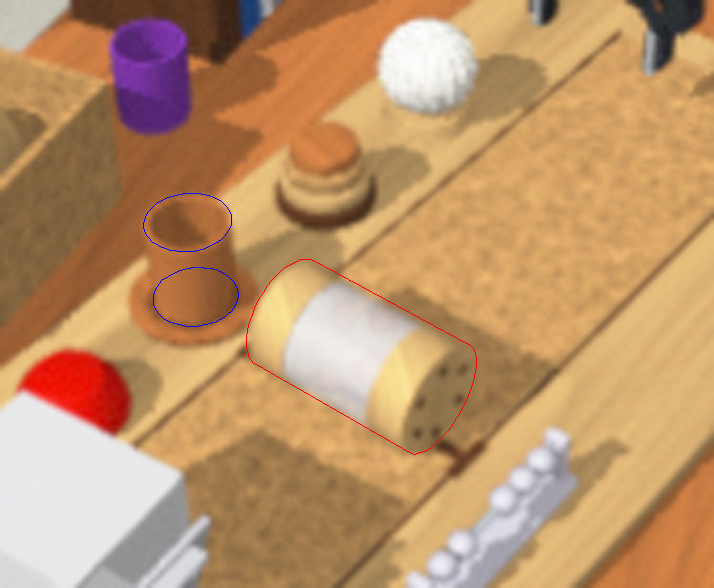

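Everything is in place: the drum lies on the strip, about (265,195) in the top view. The cup stands on its saucer with the marble in it, the other toys are unmoved, and the gripper is clear.

```bash
python3 -c "
from workcell import bot
print(bot.job_done())"
```

```text
the job is handed in; nothing more can be done
None
```

The job is done and handed in at about 25 s of the 72 s allowed. Handing in gives no verdict, so these results are my own camera checks.

- **Cup:** I gripped the maple cup from above, set it on its saucer with the marble in it, and let go. The last overlays put it within about 3 mm of the saucer's centre, against the 16 mm allowed, with the marble visible inside. The top view fits exactly; the side view is about one pixel (roughly 3 mm) off.
- **Drum:** I rolled it along the runner with the two open fingertips on its rims, at no more than 0.03 m/s. It came to rest on the strip, and the final outline fit puts it about 1 mm off both along and across the strip. I saw no visible skew.
- **Other toys and gripper:** the dome, discs and ribbed sphere look unmoved in the final pictures, and the gripper was clear of everything.

The networks' origin points disagreed by 10–18 mm between the two cameras for the cup and drum. I therefore measured positions by fitting outlines in both views, and those fits agreed to about 3 mm.

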